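# Shift the vial mixer into third

### The arm

A 6-joint arm with a two-finger parallel gripper is mounted at the origin on the work surface. World frame = base frame: x ahead of the robot, y to its left, z up, the work surface at z = 0. Lengths are in m, angles in rad, forces in N, time in s.
With the tool pointing down it reaches from about 0.425 to 0.95 m from the base axis. Payload 3.5 kg.
Tool frame: the origin (TCP) lies between the finger pads; the fingertips stand 11 mm ahead of it and the grasp point (between the pads) lies 8 mm behind it (tip_reach is the distance from the TCP to the fingertips, in m); z points along the fingers, y is the direction in which the jaws open and shut (so a half turn about z gives the same grasp; the last joint's range is limited). The gripper opens to 85 mm and grips with 20 to 120 N. Pads are 22 mm wide; open, the fingers measure 114 mm over their backs; the gripper's body (76 mm by 85 mm) begins 54 mm behind the grasp point. The pads swing forward as they close: fully open they stand 13 mm farther back than shut.
Start: joints at [-1.285, 0.286, 1.577, -0, 1.279, -0.15], TCP at [0.285, -0.612, 0.242] pointing down, gripper open.
Joint ranges: [-2.77, 2.77], [-0.9, 2.22], [0.21, 2.48], [-1.53, 4.67], [0.24, 2.81], [-2.84, 2.84]. Speed limits (rad/s): [2.79, 2.79, 3.14, 3.14, 3.14, 3.14].

### API

Orientations are given as a 3x3 rotation matrix whose columns are the frame's x, y, z axes.
In Python, from cell import state, capture, camera_info, job_done, search_frame, landmark_of, tip_reach gives the robot as it stands.
- The arm moves only by the shell command python3 -m creep 'ROWS' [FORCE]. ROWS is JSON, a list of rows, each an object of numbers: "dx", "dy", "dz": the shift along the world's x, y, z in mm; "rx", "ry", "rz": the turn, a rotation vector about the world's x, y, z in degrees; "jaw": the closure, from -1 (fully open) to 1 (shut). A call has 1 to 5 rows; each row shifts and turns the commanded pose from where the row before left it; what a row does not reach is not made up. A row lasts 1/8 s, in which the tool goes at most 62.5 mm and 10.7 degrees, less where a joint would pass 70% of its speed; a pose out of reach is approached as far as the arm can. A call with a gripper value outside its range is refused whole. The fingers move at their own pace and stop on an object; FORCE is the grip in N (left out, the last holds). Time passes only in rows, so rows that do not move let the fingers close. It gives the time, the measured TCP pose, the force and the opening at its end, in the units of the state.
- state(): the state, without advancing time (a new reading comes with each control period).
- capture(name): name is "scene" or "top" or "wrist"; returns (picture, depth): 420x560x3 uint8, red, green, blue; 420x560 float32, m along the optical axis (not along the pixel's ray), 0 where there is no reading.
- camera_info(name): a dict with "fx", "fy", "cx", "cy" (pixels), "rvec" (rotation vector, rad) and "tvec" (3), from world to camera coordinates, as OpenCV has them; the wrist camera has in their place "tool_from_camera" (4x4, takes a point from camera to tool coordinates, whose origin is the TCP and whose axes are the flange's). Camera axes: x right, y down, z forward; pixel columns grow to the right and rows downward; lengths in m; the calibration is good to about 2 mm. A picture is of the moment at which its call begins: read the wrist's pose just before it. camera_info takes no time and is no camera call.
- job_done(): hands the job in, once; it reports no verdict.
Trained networks look in the newest picture that a camera, given by its name, has taken for a name from the list of things; names that differ only in an ending like _2 or _b are one class to them, and where a whole thing is asked for, a point or a joint stands for the part that bears it (a point fixed in the world has none). Each returns a list of dicts, best first, with "score" (0 to 1); they miss things now and then, are a little off and sometimes report something else, mostly with a low value. They report only what shows in the picture. A call takes as long as a camera call.
- search_frame(label, camera): "box" ([left, top, width, height] in pixels, round what is visible of it).
- landmark_of(label, camera): "at" ([column, row] in pixels: a listed point, or the origin of a listed thing).
The state is a dict: "t": time; "qpos": joint angles; "qvel": joint speeds; "tau": joint torques, N m; "ee_pos": TCP position; "orientation": TCP orientation; "wrist_force": force on the tool from outside, world axes, zero at the start; "torque": the same for the moment, N m; "grip_width": finger opening in m.
Only numpy, scipy, OpenCV 4.12 (cv2) and the standard library are available. Lean on these libraries where they do the work, as an engineer would, in place of code of your own. Each camera call takes 0.05 s, during which the arm holds its last target.

### The job

Put the vial mixer into third gear: with closed fingertips, push its red-topped gear lever out of the left leg of the H-shaped gate, across to the right leg, and then fully forward, away from the robot, into the slot marked with three green dots, and leave the lever there. Follow the slots without forcing the lever through the plate; only push the knob, never pinch it between the fingers, and leave the amber bottle, the white jar and the small sample vial standing where they are.

Things in the scene. Friction and masses are not known exactly. Their poses are not given: they have to be found in the camera images.
- mixer: White bench-top vial mixer, fixed. Origin: on the bench surface straight below the lever's pivot (pivot 40 mm up). Its x axis points forward (away from the robot at yaw 0), y to its left, z up; all directions here are in this frame. Lever deck: x -135 to +105, y -120 to +120, top 90 mm up. Body 440 x 240 mm in all, reaching to x +305.
- gate_center (a point): Middle of the gate plate's top, 100 mm above the mixer's origin. Aluminium plate 100 x 100 mm with black H-shaped slots: two legs along x (left and right), joined half-way by a passage along y. Slot ends: one = forward left, two = near left, three = forward right, four = near right, each marked with that many dots (three: green, others black).
- tray (a point): Middle of the vial caps' tops in the mixer's fixed vial tray, 205 mm forward of the lever's pivot and 146 mm above the bench; the tray is 160 mm (x) by 200 mm (y).
- selector (a joint): Sideways tilt of the gear lever, rad: 0 upright, positive to the mixer's right (-y), stops at -0.30 and +0.30. Left leg: -0.26 to -0.30; right leg: +0.26 to +0.30; in between only the passage lets it through. Starts in the left leg. Stays where it is left (dry friction, about 2 N at the knob, no springs).
- shifter (a joint): Fore-and-aft tilt of the gear lever, rad: 0 upright (in the passage), positive forward (+x), stops at +-0.30. The lever can cross between the legs only while this is within about +-0.06 (the corners are slightly rounded and lead it in when it is a little off). Starts anywhere from -0.28 to +0.28. Fully home in slot three: +0.30. Stays where it is left (dry friction, about 2 N at the knob).
- knob_center (a point): Centre of the lever's square knob, 36 x 36 mm and 36 mm tall, tilting with the lever; red with a black pad on each side, on a 10 mm steel stick. 150 mm from the pivot along the lever: 190 mm above the bench when upright, about 177 mm in the slot ends, where it is some 44 mm forward or back and 44 mm left or right of the middle.
- pad_near: Black pad on the knob's near side (-x). Origin: middle of the outer face, 18 mm from the knob's centre. Push here to send the lever forward.
- pad_far: Black pad on the knob's far side (+x). Origin: middle of the outer face. Push here to bring the lever back.
- pad_left: Black pad on the knob's left side (+y). Origin: middle of the outer face. Push here to send the lever to the right.
- pad_right: Black pad on the knob's right side (-y). Origin: middle of the outer face.
- amber_bottle: Bystander: loose amber bottle, black cap, 66 mm across, 150 mm tall, on the bench to the left of the mixer. Origin: centre of its underside.
- white_jar: Bystander: loose white jar, red cap, 68 mm across, 110 mm tall, on the bench to the right of the mixer. Origin: centre of its underside.
- sample_vial: Bystander: loose small amber vial with a blue cap, 25 mm across, 44 mm tall, standing on the mixer's deck (top at 134 mm) along the near edge of the deck, anywhere from left to right. Origin: centre of its underside.

How it is judged:
On the way:
1. the lever has crossed to the right end of the passage, not yet forward (value of joint selector above 0.2 rad and value of joint shifter between -0.12 and 0.12 rad), for 0.02 s.
At the end, for the whole second after the job is handed in: The lever rests in the third slot (forward right): selector above 0.24 rad and shifter above 0.26 rad (stop at 0.30), not moving; the amber bottle, white jar and sample vial stand upright within 20 mm of where they were (value of joint selector above 0.24 rad and value of joint shifter above 0.26 rad and velocity of joint shifter between -0.05 and 0.05 rad/s and distance of each of amber_bottle, white_jar, sample_vial from where it was at the start of the episode below 0.02 m and angle between each of amber_bottle, white_jar, sample_vial's own z axis and vertical below 0.35 rad); the robot touches nothing.
It fails at once if the lever is forced through the gate plate from leg to leg, outside the passage (value of joint selector between -0.12 and 0.12 rad and (value of joint shifter above 0.2 rad or value of joint shifter below -0.2 rad)).
It fails at once if the knob is pinched: opposite sides of it pressed at once by the fingers ((contact force between the fingers and pad_near above 0.5 N and contact force between the fingers and pad_far above 0.5 N) or (contact force between the fingers and pad_left above 0.5 N and contact force between the fingers and pad_right above 0.5 N)).
It fails at once if the amber bottle is moved more than 20 mm, lifted or tipped (distance of amber_bottle from where it was at the start of the episode above 0.02 m or angle between amber_bottle's own z axis and vertical above 0.35 rad).
It fails at once if the white jar is moved more than 20 mm, lifted or tipped (distance of white_jar from where it was at the start of the episode above 0.02 m or angle between white_jar's own z axis and vertical above 0.35 rad).
It fails at once if the sample vial is moved more than 20 mm, lifted or tipped (distance of sample_vial from where it was at the start of the episode above 0.02 m or angle between sample_vial's own z axis and vertical above 0.35 rad).
It also fails if it takes over 64 s, if anything falls off the work surface, if the arm or the gripper's body presses on something with over 40 N, if the wrist force passes 120 N, or if a joint passes its speed limit or range.

## Working session

There is one attempt and no reset: what is moved stays moved. The work goes in short steps, Python scripts to look and compute and a shell command to move; the robot and the scene stay as the last step left them, time stands still between calls to the robot, and variables do not carry over. Pictures are saved under pics/ and viewed, and the job is handed in when it is done.

```bash
mkdir -p pics; ls
cat > h.py <<'E'
import numpy as np, cv2
from cell import *
def cam(name):
    c=camera_info(name); K=np.array([[c['fx'],0,c['cx']],[0,c['fy'],c['cy']],[0,0,1.]])
    if 'rvec' in c:
        R=cv2.Rodrigues(np.array(c['rvec'],float))[0]; t=np.array(c['tvec'],float).ravel()
        T=np.eye(4); T[:3,:3]=R.T; T[:3,3]=-R.T@t
    else:
        s=state(); E=np.eye(4); E[:3,:3]=np.array(s['orientation']); E[:3,3]=s['ee_pos']; T=E@np.array(c['tool_from_camera'])
    return K,T
def ray(K,T,px):
    d=np.linalg.inv(K)@np.array([px[0],px[1],1.]); return T[:3,3],T[:3,:3]@d
def atz(K,T,px,z):
    o,d=ray(K,T,px); return o+d*(z-o[2])/d[2]
def atdepth(K,T,px,dep):
    o,d=ray(K,T,px); return o+d*dep
E
python3 - <<'E'
from h import *
print(state()['t'], tip_reach if not callable(tip_reach) else tip_reach())
for n in ['scene','top']:
    K,T=cam(n); im,de=capture(n); cv2.imwrite(f'pics/{n}0.png',im[:,:,::-1]); print(n,T[:3,3].round(3))
    for l,z in [('mixer',0),('gate_center',.1),('tray',.146),('knob_center',.18),('pad_near',.18),('pad_far',.18),('pad_left',.18),('pad_right',.18),('amber_bottle',0),('white_jar',0),('sample_vial',.09)]:
        r=landmark_of(l,n)
        for q in r[:1]: print(l,round(q['score'],2),np.round(q['at'],1),'atz',atz(K,T,q['at'],z).round(4))
print(state()['t'])
E
```

```text
pics
0.0 0.011
scene [1.077 0.07  0.892]
mixer 0.61 [318.9 228.7] atz [0.5482 0.1161 0.    ]
gate_center 0.68 [320.1 204.4] atz [0.5497 0.1118 0.1   ]
tray 0.97 [330.4 285.5] atz [0.7472 0.1316 0.146 ]
knob_center 0.65 [347.  185.2] atz [0.5558 0.1571 0.18  ]
pad_near 0.33 [315.5 226. ] atz [0.6498 0.1006 0.18  ]
pad_far 0.48 [344.5 193.6] atz [0.5755 0.1523 0.18  ]
pad_left 0.47 [353.9 187.6] atz [0.5604 0.17   0.18  ]
pad_right 0.6 [337.1 181.1] atz [0.5475 0.1384 0.18  ]
amber_bottle 0.79 [414.6 229. ] atz [0.5334 0.3281 0.    ]
white_jar 0.75 [216.3 199.7] atz [ 0.4874 -0.1239  0.    ]
sample_vial 0.8 [334.1 165.6] atz [0.4388 0.1402 0.09  ]
top [0.388 0.042 1.184]
mixer 0.78 [239.4 239.6] atz [0.5394 0.1081 0.    ]
gate_center 0.92 [232.7 233.3] atz [0.5402 0.1173 0.1   ]
tray 0.65 [228.6 135.7] atz [0.7456 0.1285 0.146 ]
knob_center 0.9 [210.  221.2] atz [0.553  0.1581 0.18  ]
pad_near 0.49 [210.5 230.5] atz [0.5341 0.1564 0.18  ]
pad_far 0.71 [211.6 219.3] atz [0.5569 0.155  0.18  ]
pad_left 0.53 [222.  283.7] atz [0.4288 0.1302 0.18  ]
pad_right 0.64 [219.  220.7] atz [0.5542 0.14   0.18  ]
amber_bottle 0.58 [143.2 241.7] atz [0.5317 0.3338 0.    ]
white_jar 0.75 [333.7 265. ] atz [ 0.4822 -0.1142  0.    ]
sample_vial 0.6 [219.7 285.4] atz [0.4287 0.1429 0.09  ]
1.2
```

View pics/scene0.png

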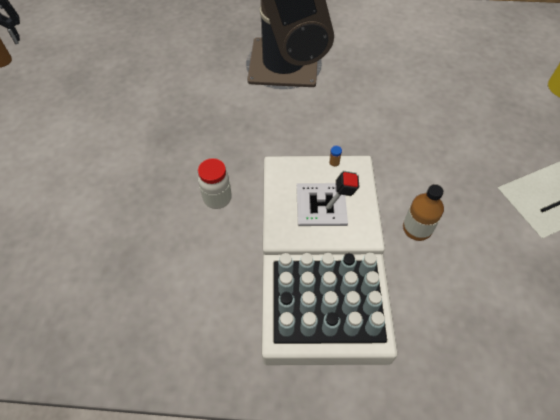

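View pics/top0.png

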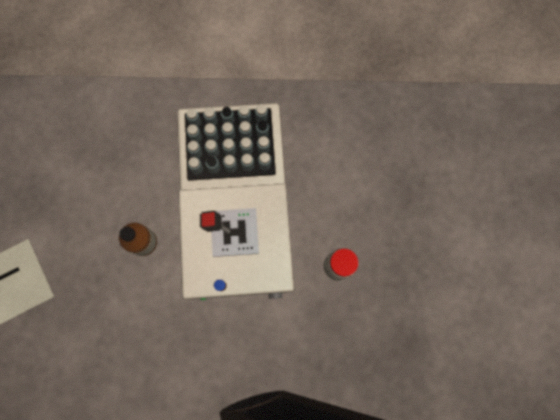

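The pictures show the lever in the left leg near the passage: red knob at about (347,183) in scene and (210,220) in top. The blue-capped vial stands near left at top (220,285), with the jar to the right and the bottle to the left. Next I'll refine the yaw and knob position with depth.

Run:
```python
from h import *
for n in ['top','scene']:
    K,T=cam(n); im,de=capture(n)
    v,u=np.mgrid[:420,:560]; P=np.linalg.inv(K)@np.stack([u.ravel(),v.ravel(),np.ones(u.size)])
    W=(T[:3,:3]@(P*de.ravel())+T[:3,3:]).T.reshape(420,560,3); ok=de>0
    m=ok&(abs(W[...,2]-.09)<.008)&(abs(W[...,0]-.53)<.2)&(abs(W[...,1]-.11)<.2)
    p=W[m][:,:2].astype(np.float32); r=cv2.minAreaRect(p*1000); print(n,'deck',m.sum(),r, np.median(W[m][:,2]))
    imf=im.astype(int); red=(imf[...,0]>110)&(imf[...,1]<60)&(imf[...,2]<60)&ok&(abs(W[...,1]-.12)<.15)&(abs(W[...,0]-.55)<.12)
    q=W[red]; print('red',red.sum(),np.median(q,0).round(4),q.min(0).round(3),q.max(0).round(3))
    k=ok&(W[...,2]>.15)&(abs(W[...,1]-.12)<.12)&(abs(W[...,0]-.54)<.09); q=W[k]; print('knob',k.sum(),np.median(q,0).round(4),np.percentile(q,3,0).round(3),np.percentile(q,97,0).round(3))
    bl=(imf[...,2]>120)&(imf[...,0]<80)&ok&(abs(W[...,0]-.44)<.08)&(W[...,2]>.1); print('vialcap',W[bl].mean(0).round(4))
    g=np.linalg.norm
s=state();print(s['grip_width'],np.round(s['orientation'],3).tolist())
```

```text
top deck 11707 ((570.7770385742188, 155.71401977539062), (328.4388732910156, 316.42266845703125), 4.624258041381836) 0.08890267862519186
red 160 [0.5541 0.16   0.2   ] [0.542 0.148 0.193] [0.568 0.173 0.207]
knob 413 [0.5519 0.1554 0.1971] [0.536 0.137 0.174] [0.571 0.176 0.204]
vialcap [0.4281 0.1396 0.1329]
scene deck 9964 ((570.9061889648438, 153.73741149902344), (326.198974609375, 316.9415588378906), 4.15529727935791) 0.09027680047586867
red 178 [0.5563 0.1601 0.201 ] [0.541 0.147 0.192] [0.571 0.174 0.207]
knob 501 [0.5629 0.1544 0.1966] [0.54  0.136 0.172] [0.573 0.174 0.204]
vialcap [0.4316 0.1397 0.134 ]
0.08539646345484092 [[0.907, 0.422, -0.0], [0.422, -0.907, 0.0], [0.0, -0.0, -1.0]]
```

```bash
python3 -m creep '[{"dz":40,"dx":5,"dy":20,"jaw":1},{"dx":20,"dy":50,"rz":-4,"jaw":1},{"dx":20,"dy":55,"rz":-4,"jaw":1},{"dx":20,"dy":55,"rz":-4,"jaw":1},{"dx":20,"dy":55,"rz":-4,"jaw":1}]' 20; python3 -m creep '[{"dx":20,"dy":55,"rz":-4,"jaw":1},{"dx":20,"dy":55,"jaw":1},{"dx":20,"dy":55,"jaw":1},{"dx":20,"dy":55,"jaw":1},{"dx":20,"dy":55,"jaw":1}]'
```

```text
invalid input at $[0]: expected keys dx, dy, dz, rx, ry, rz, jaw
invalid input at $[0]: expected keys dx, dy, dz, rx, ry, rz, jaw
```

Run:
```python
from h import *
s=state();print(s['t'],np.round(s['ee_pos'],4),np.round(s['orientation'],3).tolist(),s['grip_width'],np.round(s['qpos'],2))
K,T=cam('wrist');im,de=capture('wrist');cv2.imwrite('pics/w1.png',im[:,:,::-1]);print(T.round(3))
```

```text
1.3 [ 0.2849 -0.6119  0.2423] [[0.907, 0.422, -0.0], [0.422, -0.907, 0.0], [0.0, -0.0, -1.0]] 0.08539646345484092 [-1.29  0.29  1.58  0.    1.28 -0.15]
[[ 0.422 -0.876 -0.235  0.344]
 [-0.906 -0.407 -0.111 -0.584]
 [ 0.002  0.26  -0.966  0.375]
 [ 0.     0.     0.     1.   ]]
```

View pics/w1.png

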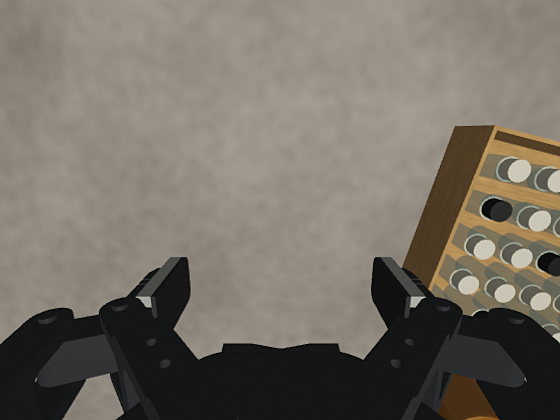

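The wrist view works: the fingers are open, and a wooden rack stands to the right (-y), away from my path. Each row needs all the keys.

```bash
python3 -m creep '[{"dx":5,"dy":20,"dz":40,"rx":0,"ry":0,"rz":0,"jaw":1},{"dx":20,"dy":50,"dz":0,"rx":0,"ry":0,"rz":-4,"jaw":1},{"dx":20,"dy":55,"dz":0,"rx":0,"ry":0,"rz":-4,"jaw":1},{"dx":20,"dy":55,"dz":0,"rx":0,"ry":0,"rz":-4,"jaw":1},{"dx":20,"dy":55,"dz":0,"rx":0,"ry":0,"rz":-4,"jaw":1}]' 20; python3 -m creep '[{"dx":20,"dy":55,"dz":0,"rx":0,"ry":0,"rz":-4,"jaw":1},{"dx":20,"dy":55,"dz":0,"rx":0,"ry":0,"rz":-0.6,"jaw":1},{"dx":20,"dy":55,"dz":0,"rx":0,"ry":0,"rz":0,"jaw":1},{"dx":20,"dy":55,"dz":0,"rx":0,"ry":0,"rz":0,"jaw":1},{"dx":20,"dy":55,"dz":0,"rx":0,"ry":0,"rz":0,"jaw":1}]'
```

```text
t: 1.98
ee_pos: [0.3704, -0.3751, 0.2825]
orientation: [[0.988, 0.153, 0.001], [0.153, -0.988, -0.0], [0.001, 0.0, -1.0]]
wrist_force: [0.8, -0.3, 1.1]
grip_width: -0.0002
t: 2.6
ee_pos: [0.4703, -0.1001, 0.2828]
orientation: [[0.997, 0.076, 0.001], [0.076, -0.997, -0.001], [0.001, 0.001, -1.0]]
wrist_force: [1.1, -0.1, -0.0]
grip_width: -0.0003
```

Run:
```python
from h import *
s=state();print(s['t'],np.round(s['ee_pos'],4),np.round(s['orientation'],3).tolist(),s['grip_width'],np.round(s['qpos'],2))
K,T=cam('wrist');im,de=capture('wrist');cv2.imwrite('pics/w2.png',im[:,:,::-1]);print(T.round(3))
```

```text
2.6 [ 0.4703 -0.1001  0.2828] [[0.997, 0.076, 0.001], [0.076, -0.997, -0.001], [0.001, 0.001, -1.0]] -0.00034000910976635047 [-0.42 -0.19  1.99  0.    1.33  1.07]
[[ 0.076 -0.963 -0.257  0.535]
 [-0.997 -0.073 -0.022 -0.095]
 [ 0.002  0.258 -0.966  0.415]
 [ 0.     0.     0.     1.   ]]
```

View pics/w2.png

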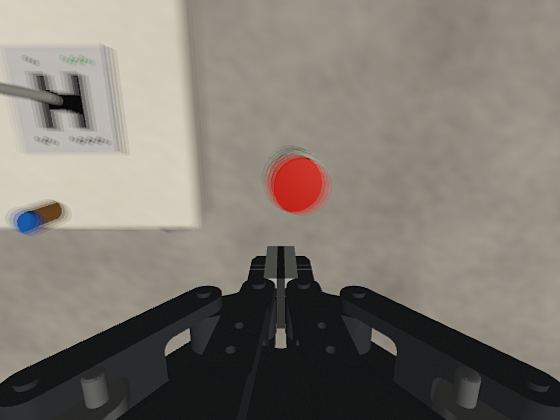

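The view shows the H gate at about (65,95), motion-blurred, and the jar at (297,183). I'll move closer and let the arm settle before taking another picture.

```bash
python3 -m creep '[{"dx":5,"dy":45,"dz":10,"rx":0,"ry":0,"rz":0,"jaw":1},{"dx":5,"dy":45,"dz":10,"rx":0,"ry":0,"rz":0,"jaw":1},{"dx":5,"dy":40,"dz":0,"rx":0,"ry":0,"rz":0,"jaw":1},{"dx":0,"dy":0,"dz":0,"rx":0,"ry":0,"rz":0,"jaw":1},{"dx":0,"dy":0,"dz":0,"rx":0,"ry":0,"rz":0,"jaw":1}]'
python3 - <<'E'
from h import *
s=state();print(s['t'],np.round(s['ee_pos'],4))
K,T=cam('wrist');im,de=capture('wrist');cv2.imwrite('pics/w3.png',im[:,:,::-1]);np.savez('w3.npz',K=K,T=T,im=im,de=de)
for l,z in [('gate_center',.1),('knob_center',.185)]:
    for q in landmark_of(l,'wrist')[:1]: print(l,q['score'],q['at'],atz(K,T,q['at'],z).round(4))
v,u=np.mgrid[:420,:560]; P=np.linalg.inv(K)@np.stack([u.ravel(),v.ravel(),np.ones(u.size)])
W=(T[:3,:3]@(P*de.ravel())+T[:3,3:]).T.reshape(420,560,3)
m=(de>0)&(abs(W[...,2]-.1)<.004)&(abs(W[...,0]-.545)<.08)&(abs(W[...,1]-.115)<.08)
print(m.sum(),cv2.minAreaRect((W[m][:,:2]*1000).astype(np.float32)))
imf=im.astype(int);red=(imf[...,0]>110)&(imf[...,1]<60)&(imf[...,2]<60)&(de>0)&(W[...,2]>.17)
q=W[red];print(red.sum(),np.median(q,0),q.min(0),q.max(0))
E
```

```text
t: 3.28
ee_pos: [0.4849, 0.0278, 0.3023]
orientation: [[0.997, 0.076, -0.0], [0.076, -0.997, -0.0], [-0.0, 0.0, -1.0]]
wrist_force: [-0.2, -0.1, 0.7]
grip_width: 0.0002
3.275 [0.4849 0.0278 0.3023]
gate_center 0.69 [203.5, 128.5] [0.5449 0.1137 0.1   ]
knob_center 0.9 [121.0, 110.6] [0.5547 0.1575 0.185 ]
7239 ((543.8715209960938, 114.35928344726562), (100.05554962158203, 100.4718246459961), 4.6496806144714355)
1216 [0.55466993 0.15918981 0.20202528] [0.54045358 0.14634441 0.19287477] [0.56852912 0.17498403 0.20698954]
```

View pics/w3.png

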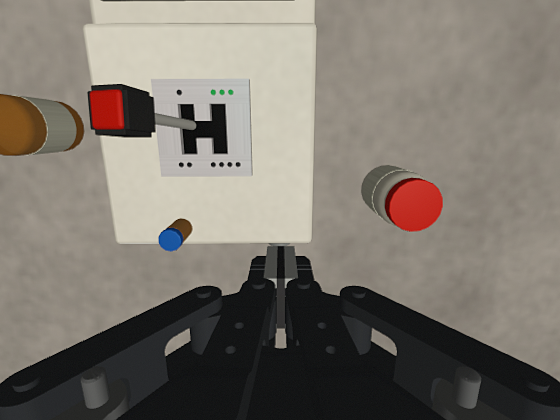

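The plate fit is clean: 100.06 x 100.47 mm, centre (0.5439, 0.1144), yaw 4.65°. The knob top puts the shifter at about +0.09, so it needs roughly 10–13 mm back. I'll go over to the far side of the knob and descend.

```bash
python3 -m creep '[{"dx":40,"dy":43,"dz":0,"rx":0,"ry":0,"rz":0.3,"jaw":1},{"dx":40,"dy":43,"dz":0,"rx":0,"ry":0,"rz":0,"jaw":1},{"dx":36,"dy":44,"dz":0,"rx":0,"ry":0,"rz":0,"jaw":1},{"dx":0,"dy":0,"dz":0,"rx":0,"ry":0,"rz":0,"jaw":1},{"dx":0,"dy":0,"dz":-40,"rx":0,"ry":0,"rz":0,"jaw":1}]'; python3 -m creep '[{"dx":0,"dy":0,"dz":-40,"rx":0,"ry":0,"rz":0,"jaw":1},{"dx":0,"dy":0,"dz":-30,"rx":0,"ry":0,"rz":0,"jaw":1},{"dx":0,"dy":0,"dz":-14,"rx":0,"ry":0,"rz":0,"jaw":1},{"dx":0,"dy":0,"dz":0,"rx":0,"ry":0,"rz":0,"jaw":1},{"dx":0,"dy":0,"dz":0,"rx":0,"ry":0,"rz":0,"jaw":1}]'
python3 - <<'E'
from h import *
for n in ['wrist','scene']:
    im,de=capture(n);
    if n=='scene': im=cv2.resize(im[100:300,200:467],(800,600))
    cv2.imwrite(f'pics/{n}4.png',im[:,:,::-1])
E
```

```text
t: 4.05
ee_pos: [0.6033, 0.1574, 0.2658]
orientation: [[0.997, 0.081, 0.008], [0.081, -0.997, 0.0], [0.008, 0.0, -1.0]]
wrist_force: [0.6, 0.6, -0.2]
grip_width: -0.0004
t: 4.68
ee_pos: [0.602, 0.1578, 0.1803]
orientation: [[0.997, 0.081, 0.003], [0.081, -0.997, 0.0], [0.003, 0.0, -1.0]]
wrist_force: [0.1, -0.3, -0.7]
grip_width: -0.0003
```

View pics/wrist4.png

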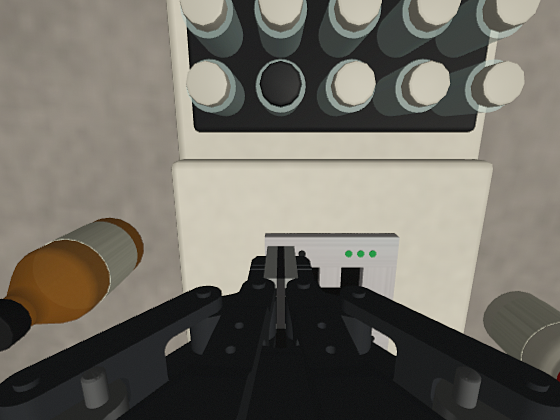

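View pics/scene4.png

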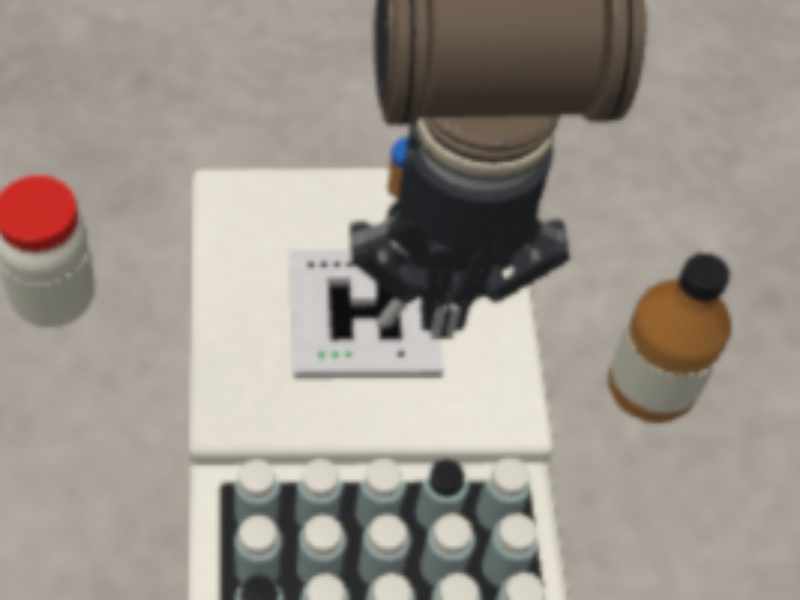

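Both views show the closed fingers just beyond the knob, clear of the tray and bottle. I'll push gently towards the robot.

```bash
python3 -m creep '[{"dx":-8,"dy":-0.6,"dz":0,"rx":0,"ry":0,"rz":0,"jaw":1},{"dx":-6,"dy":-0.5,"dz":0,"rx":0,"ry":0,"rz":0,"jaw":1},{"dx":0,"dy":0,"dz":0,"rx":0,"ry":0,"rz":0,"jaw":1}]'; for i in 1; do python3 -m creep '[{"dx":-3,"dy":-0.2,"dz":0,"rx":0,"ry":0,"rz":0,"jaw":1},{"dx":0,"dy":0,"dz":0,"rx":0,"ry":0,"rz":0,"jaw":1}]';  python3 -m creep '[{"dx":-3,"dy":-0.2,"dz":0,"rx":0,"ry":0,"rz":0,"jaw":1},{"dx":0,"dy":0,"dz":0,"rx":0,"ry":0,"rz":0,"jaw":1}]';  python3 -m creep '[{"dx":-3,"dy":-0.2,"dz":0,"rx":0,"ry":0,"rz":0,"jaw":1},{"dx":0,"dy":0,"dz":0,"rx":0,"ry":0,"rz":0,"jaw":1}]'; python3 -m creep '[{"dx":-3,"dy":-0.2,"dz":0,"rx":0,"ry":0,"rz":0,"jaw":1},{"dx":0,"dy":0,"dz":0,"rx":0,"ry":0,"rz":0,"jaw":1}]'; done | egrep "ee|force"
```

```text
t: 5.15
ee_pos: [0.5864, 0.1571, 0.1784]
orientation: [[0.997, 0.082, -0.0], [0.082, -0.997, 0.0], [-0.0, -0.0, -1.0]]
wrist_force: [1.2, -0.0, -0.8]
grip_width: -0.0002
ee_pos: [0.584, 0.1569, 0.1784]
wrist_force: [1.0, 1.0, -0.2]
ee_pos: [0.5814, 0.1567, 0.1788]
wrist_force: [1.8, 1.5, 0.6]
ee_pos: [0.578, 0.1564, 0.1785]
wrist_force: [2.1, -0.0, -0.1]
ee_pos: [0.5747, 0.1561, 0.1782]
wrist_force: [1.3, -0.4, 1.1]
```

```bash
python3 -m creep '[{"dx":-2.5,"dy":-0.2,"dz":0,"rx":0,"ry":0,"rz":0,"jaw":1},{"dx":-2,"dy":-0.2,"dz":0,"rx":0,"ry":0,"rz":0,"jaw":1},{"dx":0,"dy":0,"dz":0,"rx":0,"ry":0,"rz":0,"jaw":1}]'; python3 -m creep '[{"dx":20,"dy":1.6,"dz":0,"rx":0,"ry":0,"rz":0,"jaw":1},{"dx":8,"dy":1,"dz":20,"rx":0,"ry":0,"rz":0,"jaw":1},{"dx":0,"dy":20,"dz":50,"rx":0,"ry":0,"rz":0,"jaw":1},{"dx":-30,"dy":32,"dz":40,"rx":0,"ry":0,"rz":0,"jaw":1},{"dx":-50,"dy":0,"dz":10,"rx":0,"ry":0,"rz":0,"jaw":1}]';python3 -m creep '[{"dx":-40,"dy":0,"dz":0,"rx":0,"ry":0,"rz":0,"jaw":1},{"dx":0,"dy":0,"dz":0,"rx":0,"ry":0,"rz":0,"jaw":1},{"dx":0,"dy":0,"dz":0,"rx":0,"ry":0,"rz":0,"jaw":1}]'
cat > meas.py <<'E'
from h import *
import sys
s=state();print(s['t'],np.round(s['ee_pos'],4))
K,T=cam('wrist');im,de=capture('wrist');cv2.imwrite(f'pics/{sys.argv[1]}.png',im[:,:,::-1])
v,u=np.mgrid[:420,:560]; P=np.linalg.inv(K)@np.stack([u.ravel(),v.ravel(),np.ones(u.size)])
W=(T[:3,:3]@(P*de.ravel())+T[:3,3:]).T.reshape(420,560,3)
m=(de>0)&(abs(W[...,2]-.1)<.004)&(abs(W[...,0]-.545)<.08)&(abs(W[...,1]-.115)<.08)
print(m.sum(),cv2.minAreaRect((W[m][:,:2]*1000).astype(np.float32)))
imf=im.astype(int);red=(imf[...,0]>110)&(imf[...,1]<60)&(imf[...,2]<60)&(de>0)&(W[...,2]>.17)
q=W[red];c=np.median(q,0);a=np.radians(4.65);R=np.array([[np.cos(a),np.sin(a)],[-np.sin(a),np.cos(a)]])
r=R@(c[:2]-[.5439,.1144]);print(red.sum(),c,'knob top in mixer',r.round(4),'ctr',(r*150/168).round(4),'tilt shift,sel',np.arctan2(r[0],.163).round(3),-np.arctan2(r[1],.163).round(3))
E
python3 meas.py w5
```

```text
t: 6.52
ee_pos: [0.5702, 0.1558, 0.1782]
orientation: [[0.997, 0.081, -0.0], [0.081, -0.997, -0.0], [-0.0, -0.0, -1.0]]
wrist_force: [1.5, 0.9, 1.7]
grip_width: 0.0002
t: 7.15
ee_pos: [0.5187, 0.2118, 0.3015]
orientation: [[0.997, 0.083, 0.004], [0.083, -0.997, 0.001], [0.004, -0.001, -1.0]]
wrist_force: [0.1, 0.2, -0.2]
grip_width: -0.0
t: 7.52
ee_pos: [0.4785, 0.2103, 0.298]
orientation: [[0.997, 0.081, -0.001], [0.081, -0.997, -0.0], [-0.001, 0.0, -1.0]]
wrist_force: [0.9, -0.6, -0.8]
grip_width: -0.0
7.525 [0.4785 0.2103 0.298 ]
6099 ((544.2871704101562, 114.20964813232422), (98.94960021972656, 100.74254608154297), 4.774604797363281)
1425 [0.54165876 0.16027794 0.20230331] knob top in mixer [0.0015 0.0459] ctr [0.0013 0.041 ] tilt shift,sel 0.009 -0.275
```

View pics/w5.png

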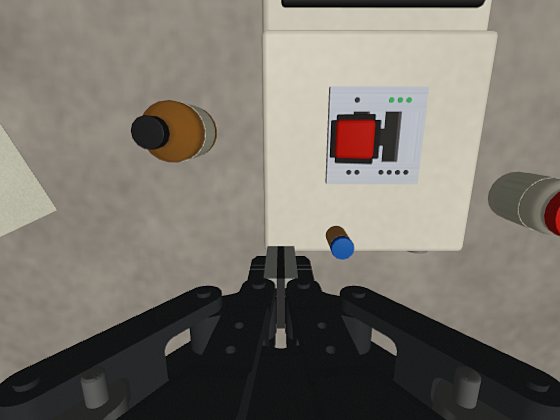

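The knob is at (355,139), level with the passage: shifter about 0.01, selector about -0.275. Next I'll come down on its left side.

```bash
python3 -m creep '[{"dx":29,"dy":1,"dz":0,"rx":0,"ry":0,"rz":0,"jaw":1},{"dx":28,"dy":1,"dz":0,"rx":0,"ry":0,"rz":0,"jaw":1},{"dx":0,"dy":0,"dz":-40,"rx":0,"ry":0,"rz":0,"jaw":1},{"dx":0,"dy":0,"dz":-40,"rx":0,"ry":0,"rz":0,"jaw":1},{"dx":0,"dy":0,"dz":-30,"rx":0,"ry":0,"rz":0,"jaw":1}]'; python3 -m creep '[{"dx":0,"dy":0,"dz":-10,"rx":0,"ry":0,"rz":0,"jaw":1},{"dx":0,"dy":0,"dz":0,"rx":0,"ry":0,"rz":0,"jaw":1},{"dx":0,"dy":0,"dz":0,"rx":0,"ry":0,"rz":0,"jaw":1}]'
```

```text
t: 8.2
ee_pos: [0.5357, 0.2118, 0.1854]
orientation: [[0.997, 0.08, -0.003], [0.08, -0.997, -0.001], [-0.003, 0.0, -1.0]]
wrist_force: [0.2, 0.0, -0.4]
grip_width: 0.0003
t: 8.57
ee_pos: [0.5367, 0.2126, 0.1801]
orientation: [[0.997, 0.081, 0.003], [0.081, -0.997, 0.001], [0.003, -0.0, -1.0]]
wrist_force: [0.9, -0.3, 0.6]
grip_width: -0.0001
```

```bash
python3 -m creep '[{"dx":1.2,"dy":-15,"dz":0,"rx":0,"ry":0,"rz":0,"jaw":1},{"dx":0.8,"dy":-10,"dz":0,"rx":0,"ry":0,"rz":0,"jaw":1},{"dx":0.5,"dy":-6,"dz":0,"rx":0,"ry":0,"rz":0,"jaw":1},{"dx":0.5,"dy":-6,"dz":0,"rx":0,"ry":0,"rz":0,"jaw":1}]'; python3 -m creep '[{"dx":0.5,"dy":-6,"dz":0,"rx":0,"ry":0,"rz":0,"jaw":1},{"dx":0.5,"dy":-6,"dz":0,"rx":0,"ry":0,"rz":0,"jaw":1},{"dx":0.5,"dy":-6,"dz":0,"rx":0,"ry":0,"rz":0,"jaw":1}]'
```

```text
t: 9.07
ee_pos: [0.5388, 0.1752, 0.1791]
orientation: [[0.997, 0.081, 0.001], [0.081, -0.997, 0.001], [0.001, -0.001, -1.0]]
wrist_force: [0.6, 2.0, 2.6]
grip_width: 0.0001
t: 9.45
ee_pos: [0.5399, 0.157, 0.1781]
orientation: [[0.997, 0.082, -0.0], [0.082, -0.997, -0.0], [-0.0, 0.0, -1.0]]
wrist_force: [-0.4, 2.1, 1.8]
grip_width: -0.0
```

```bash
python3 -m creep '[{"dx":0.5,"dy":-6,"dz":0,"rx":0,"ry":0,"rz":0,"jaw":1},{"dx":0.5,"dy":-6,"dz":0,"rx":0,"ry":0,"rz":0,"jaw":1},{"dx":0.5,"dy":-6,"dz":0,"rx":0,"ry":0,"rz":0,"jaw":1}]'
python3 - <<'E'
from h import *
im,de=capture('scene');im=cv2.resize(im[100:300,200:467],(800,600));cv2.imwrite('pics/s6.png',im[:,:,::-1])
im,de=capture('wrist');cv2.imwrite('pics/w6.png',im[:,:,::-1])
E
```

```text
t: 9.82
ee_pos: [0.5418, 0.1391, 0.179]
orientation: [[0.997, 0.081, 0.001], [0.081, -0.997, 0.0], [0.001, -0.0, -1.0]]
wrist_force: [-1.2, 2.5, 3.7]
grip_width: -0.0001
```

View pics/s6.png

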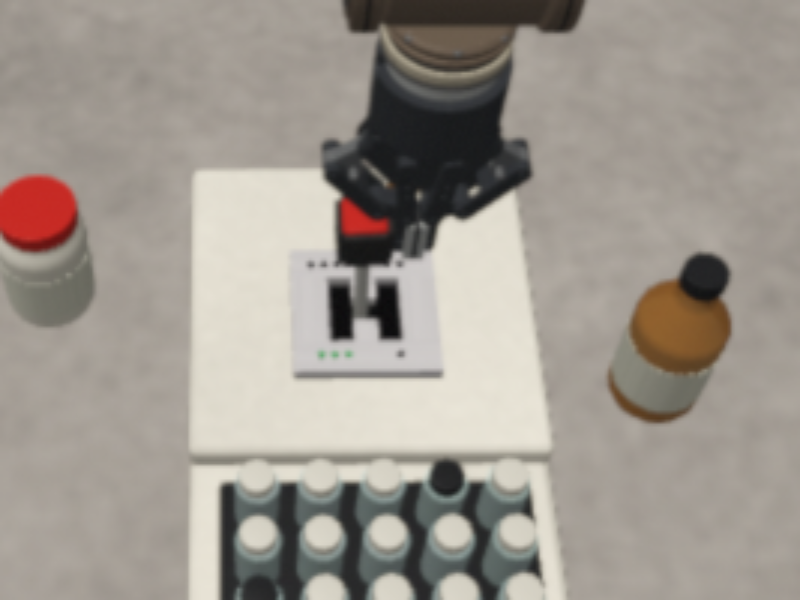

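The lever is mid-passage with its stick at (362,290) between the legs, and force is low. I'll keep pushing right until the end stop.

```bash
python3 -m creep '[{"dx":0.5,"dy":-6,"dz":0,"rx":0,"ry":0,"rz":0,"jaw":1},{"dx":0.5,"dy":-6,"dz":0,"rx":0,"ry":0,"rz":0,"jaw":1},{"dx":0.5,"dy":-6,"dz":0,"rx":0,"ry":0,"rz":0,"jaw":1}]';python3 -m creep '[{"dx":0.5,"dy":-6,"dz":0,"rx":0,"ry":0,"rz":0,"jaw":1},{"dx":0.5,"dy":-6,"dz":0,"rx":0,"ry":0,"rz":0,"jaw":1},{"dx":0,"dy":0,"dz":0,"rx":0,"ry":0,"rz":0,"jaw":1}]';python3 -m creep '[{"dx":0.2,"dy":-3,"dz":0,"rx":0,"ry":0,"rz":0,"jaw":1},{"dx":0,"dy":0,"dz":0,"rx":0,"ry":0,"rz":0,"jaw":1}]'
```

```text
t: 10.3
ee_pos: [0.5427, 0.121, 0.1776]
orientation: [[0.997, 0.081, -0.001], [0.081, -0.997, 0.0], [-0.001, -0.0, -1.0]]
wrist_force: [0.9, 2.1, 0.3]
grip_width: -0.0001
t: 10.68
ee_pos: [0.5437, 0.1085, 0.1779]
orientation: [[0.997, 0.081, -0.001], [0.081, -0.997, -0.001], [-0.001, 0.001, -1.0]]
wrist_force: [0.4, -0.3, 0.3]
grip_width: -0.0002
t: 10.92
ee_pos: [0.5441, 0.1061, 0.1783]
orientation: [[0.997, 0.082, -0.0], [0.082, -0.997, -0.001], [-0.0, 0.001, -1.0]]
wrist_force: [-0.5, 0.3, -1.1]
grip_width: 0.0002
```

```bash
python3 -m creep '[{"dx":0.2,"dy":-2,"dz":0,"rx":0,"ry":0,"rz":0,"jaw":1},{"dx":0,"dy":0,"dz":0,"rx":0,"ry":0,"rz":0,"jaw":1}]'
python3 - <<'E'
from h import *
im,de=capture('scene');im=cv2.resize(im[100:300,200:467],(800,600));cv2.imwrite('pics/s7.png',im[:,:,::-1])
K,T=cam('scene');im,de=capture('scene')
print([ (q['score'],q['at'],atz(K,T,q['at'],.18)) for q in landmark_of('knob_center','scene')[:1]])
E
```

```text
t: 11.18
ee_pos: [0.5443, 0.1044, 0.1783]
orientation: [[0.997, 0.081, -0.0], [0.081, -0.997, 0.0], [-0.0, -0.0, -1.0]]
wrist_force: [0.1, 1.6, 0.4]
grip_width: -0.0001
[(0.71, [299.1, 181.2], array([0.55291871, 0.06635327, 0.18      ]))]
```

View pics/s7.png

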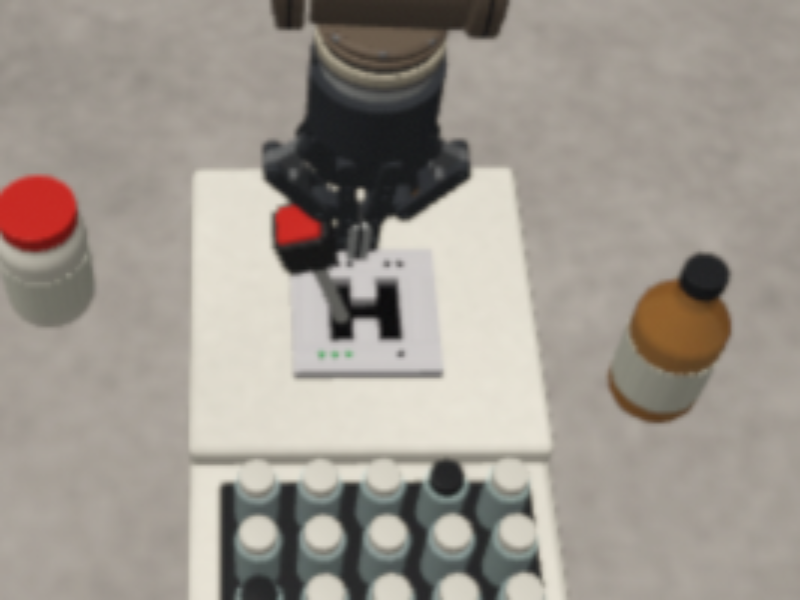

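The stick is now in the right leg at (340,310). I'll nudge it another 2 mm, retreat up and to the left, and measure.

```bash
python3 -m creep '[{"dx":0.2,"dy":-2,"dz":0,"rx":0,"ry":0,"rz":0,"jaw":1},{"dx":0,"dy":0,"dz":0,"rx":0,"ry":0,"rz":0,"jaw":1}]'; python3 -m creep '[{"dx":-1,"dy":15,"dz":0,"rx":0,"ry":0,"rz":0,"jaw":1},{"dx":0,"dy":5,"dz":50,"rx":0,"ry":0,"rz":0,"jaw":1},{"dx":-20,"dy":0,"dz":50,"rx":0,"ry":0,"rz":0,"jaw":1},{"dx":-50,"dy":-5,"dz":22,"rx":0,"ry":0,"rz":0,"jaw":1},{"dx":0,"dy":0,"dz":0,"rx":0,"ry":0,"rz":0,"jaw":1}]'; python3 -m creep '[{"dx":0,"dy":0,"dz":0,"rx":0,"ry":0,"rz":0,"jaw":1},{"dx":0,"dy":0,"dz":0,"rx":0,"ry":0,"rz":0,"jaw":1}]'; python3 meas.py w8
```

```text
t: 11.58
ee_pos: [0.5443, 0.1041, 0.1783]
orientation: [[0.997, 0.081, -0.0], [0.081, -0.997, 0.004], [0.0, -0.004, -1.0]]
wrist_force: [-0.6, 7.0, -0.1]
grip_width: 0.0001
t: 12.2
ee_pos: [0.4728, 0.1177, 0.3037]
orientation: [[0.997, 0.082, 0.007], [0.082, -0.997, -0.001], [0.007, 0.001, -1.0]]
wrist_force: [-0.1, 0.4, 0.0]
grip_width: -0.0001
t: 12.45
ee_pos: [0.4738, 0.1174, 0.2991]
orientation: [[0.997, 0.081, -0.002], [0.081, -0.997, -0.0], [-0.002, 0.0, -1.0]]
wrist_force: [-0.3, -0.3, 0.3]
grip_width: 0.0001
12.45 [0.4738 0.1174 0.2991]
6755 ((543.877685546875, 114.30579376220703), (99.27381896972656, 100.20589447021484), 4.523619651794434)
1287 [0.54871426 0.0666025  0.20176058] knob top in mixer [ 0.0009 -0.048 ] ctr [ 0.0008 -0.0429] tilt shift,sel 0.006 0.287
```

View pics/w8.png

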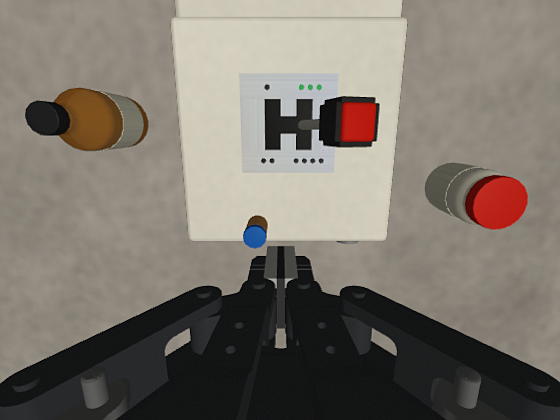

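The lever is against the right stop (7 N): selector about 0.287, shifter about 0.006, knob at (352,123). Now to its near side.

```bash
python3 -m creep '[{"dx":13,"dy":-25,"dz":0,"rx":0,"ry":0,"rz":0,"jaw":1},{"dx":14,"dy":-25,"dz":0,"rx":0,"ry":0,"rz":0,"jaw":1},{"dx":0,"dy":0,"dz":-40,"rx":0,"ry":0,"rz":0,"jaw":1},{"dx":0,"dy":0,"dz":-40,"rx":0,"ry":0,"rz":0,"jaw":1},{"dx":0,"dy":0,"dz":-35,"rx":0,"ry":0,"rz":0,"jaw":1}]'; python3 -m creep '[{"dx":0,"dy":0,"dz":-11,"rx":0,"ry":0,"rz":0,"jaw":1},{"dx":0,"dy":0,"dz":0,"rx":0,"ry":0,"rz":0,"jaw":1},{"dx":0,"dy":0,"dz":0,"rx":0,"ry":0,"rz":0,"jaw":1}]'
```

```text
t: 13.12
ee_pos: [0.5003, 0.0672, 0.1826]
orientation: [[0.997, 0.081, -0.003], [0.081, -0.997, 0.0], [-0.003, -0.0, -1.0]]
wrist_force: [-0.3, -0.2, 0.5]
grip_width: -0.0001
t: 13.5
ee_pos: [0.5018, 0.0674, 0.176]
orientation: [[0.997, 0.081, 0.003], [0.081, -0.997, -0.0], [0.003, 0.0, -1.0]]
wrist_force: [1.1, -0.2, 0.1]
grip_width: 0.0003
```

```bash
python3 -m creep '[{"dx":8,"dy":0.6,"dz":0,"rx":0,"ry":0,"rz":0,"jaw":1},{"dx":6,"dy":0.5,"dz":0,"rx":0,"ry":0,"rz":0,"jaw":1},{"dx":6,"dy":0.5,"dz":0,"rx":0,"ry":0,"rz":0,"jaw":1},{"dx":6,"dy":0.5,"dz":0,"rx":0,"ry":0,"rz":0,"jaw":1}]'; python3 -m creep '[{"dx":6,"dy":0.5,"dz":0,"rx":0,"ry":0,"rz":0,"jaw":1},{"dx":6,"dy":0.5,"dz":0,"rx":0,"ry":0,"rz":0,"jaw":1}]'
```

```text
t: 14.0
ee_pos: [0.5265, 0.0695, 0.1744]
orientation: [[0.997, 0.082, -0.002], [0.082, -0.997, -0.0], [-0.002, 0.0, -1.0]]
wrist_force: [-1.5, 0.3, 2.0]
grip_width: 0.0
t: 14.25
ee_pos: [0.5388, 0.0705, 0.1743]
orientation: [[0.997, 0.081, -0.0], [0.081, -0.997, -0.0], [-0.0, 0.0, -1.0]]
wrist_force: [-2.0, -1.2, 1.3]
grip_width: -0.0001
```

```bash
python3 -m creep '[{"dx":5,"dy":0.4,"dz":0,"rx":0,"ry":0,"rz":0,"jaw":1},{"dx":5,"dy":0.4,"dz":0,"rx":0,"ry":0,"rz":0,"jaw":1},{"dx":4,"dy":0.3,"dz":0,"rx":0,"ry":0,"rz":0,"jaw":1}]'; python3 -m creep '[{"dx":3,"dy":0.2,"dz":0,"rx":0,"ry":0,"rz":0,"jaw":1},{"dx":0,"dy":0,"dz":0,"rx":0,"ry":0,"rz":0,"jaw":1}]';python3 -m creep '[{"dx":2,"dy":0.2,"dz":0,"rx":0,"ry":0,"rz":0,"jaw":1},{"dx":0,"dy":0,"dz":0,"rx":0,"ry":0,"rz":0,"jaw":1}]'
```

```text
t: 14.62
ee_pos: [0.5524, 0.0718, 0.1736]
orientation: [[0.997, 0.081, -0.001], [0.081, -0.997, 0.0], [-0.001, -0.0, -1.0]]
wrist_force: [-1.5, 1.1, -1.3]
grip_width: -0.0001
t: 14.88
ee_pos: [0.5557, 0.0719, 0.1741]
orientation: [[0.997, 0.081, 0.0], [0.081, -0.997, 0.0], [0.0, -0.0, -1.0]]
wrist_force: [-1.0, -0.3, -0.1]
grip_width: 0.0
t: 15.12
ee_pos: [0.5577, 0.072, 0.1744]
orientation: [[0.997, 0.081, 0.0], [0.081, -0.997, -0.0], [0.0, 0.0, -1.0]]
wrist_force: [-1.0, 0.6, -1.5]
grip_width: 0.0001
```

Not at the stop yet, so I'll continue in small steps until the force rises.

```bash
python3 -m creep '[{"dx":2,"dy":0.2,"dz":0,"rx":0,"ry":0,"rz":0,"jaw":1},{"dx":0,"dy":0,"dz":0,"rx":0,"ry":0,"rz":0,"jaw":1}]'|egrep 'ee|force';python3 -m creep '[{"dx":2,"dy":0.2,"dz":0,"rx":0,"ry":0,"rz":0,"jaw":1},{"dx":0,"dy":0,"dz":0,"rx":0,"ry":0,"rz":0,"jaw":1}]'|egrep 'ee|force'
```

```text
ee_pos: [0.5597, 0.0722, 0.1744]
wrist_force: [-0.6, 0.6, -0.9]
ee_pos: [0.5613, 0.0724, 0.1742]
wrist_force: [-2.6, -0.3, -0.3]
```

Run:
```python
from h import *
im,de=capture('scene');im=cv2.resize(im[100:300,200:467],(800,600));cv2.imwrite('pics/s9.png',im[:,:,::-1])
```

```text
(no output)
```

View pics/s9.png

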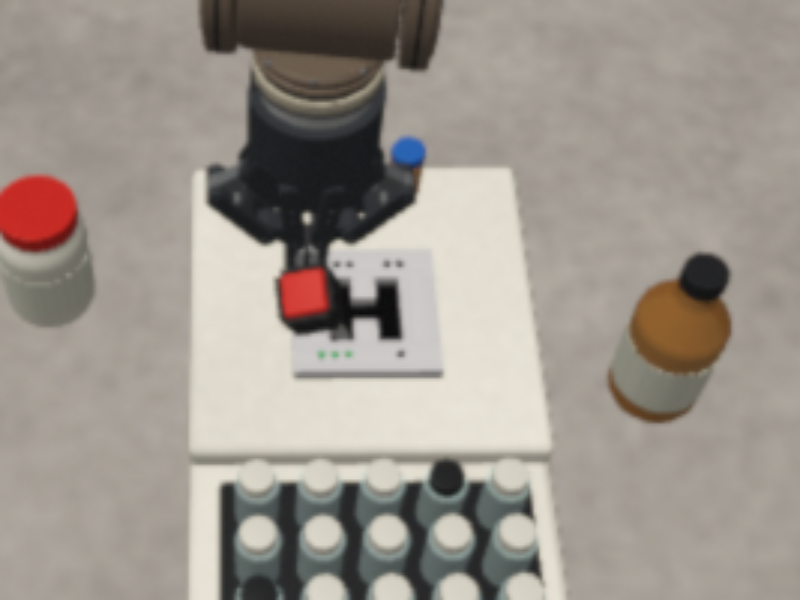

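The lever is well forward in the right leg, knob at (305,295). A couple more nudges should show whether it is at the stop.

```bash
python3 -m creep '[{"dx":2,"dy":0.2,"dz":0,"rx":0,"ry":0,"rz":0,"jaw":1},{"dx":0,"dy":0,"dz":0,"rx":0,"ry":0,"rz":0,"jaw":1}]'|egrep 'ee|force';python3 -m creep '[{"dx":1,"dy":0.1,"dz":0,"rx":0,"ry":0,"rz":0,"jaw":1},{"dx":0,"dy":0,"dz":0,"rx":0,"ry":0,"rz":0,"jaw":1}]'|egrep 'ee|force'
```

```text
ee_pos: [0.5626, 0.0726, 0.174]
wrist_force: [-5.8, -1.2, 0.3]
ee_pos: [0.5631, 0.0727, 0.1738]
wrist_force: [-6.8, -2.3, 0.7]
```

```bash
python3 -m creep '[{"dx":2,"dy":0.2,"dz":0,"rx":0,"ry":0,"rz":0,"jaw":1},{"dx":0,"dy":0,"dz":0,"rx":0,"ry":0,"rz":0,"jaw":1}]'|egrep 'ee|force';python3 -m creep '[{"dx":-15,"dy":-1.2,"dz":0,"rx":0,"ry":0,"rz":0,"jaw":1},{"dx":-30,"dy":-2.4,"dz":10,"rx":0,"ry":0,"rz":0,"jaw":1},{"dx":-20,"dy":0,"dz":50,"rx":0,"ry":0,"rz":0,"jaw":1},{"dx":-20,"dy":0,"dz":50,"rx":0,"ry":0,"rz":0,"jaw":1},{"dx":0,"dy":20,"dz":16,"rx":0,"ry":0,"rz":0,"jaw":1}]'; python3 -m creep '[{"dx":0,"dy":0,"dz":0,"rx":0,"ry":0,"rz":0,"jaw":1},{"dx":0,"dy":0,"dz":0,"rx":0,"ry":0,"rz":0,"jaw":1},{"dx":0,"dy":0,"dz":0,"rx":0,"ry":0,"rz":0,"jaw":1}]'; python3 meas.py w10
python3 - <<'E'
from h import *
for n in ['scene','top']:
    K,T=cam(n); im,de=capture(n); cv2.imwrite(f'pics/{n}10.png',im[:,:,::-1])
    for l,z in [('amber_bottle',0),('white_jar',0),('sample_vial',.09)]:
        for q in landmark_of(l,n)[:1]: print(n,l,round(q['score'],2),np.round(q['at'],1),atz(K,T,q['at'],z).round(4))
E
```

```text
ee_pos: [0.5642, 0.0728, 0.1737]
wrist_force: [-9.4, 0.0, 2.2]
t: 17.05
ee_pos: [0.4831, 0.0889, 0.306]
orientation: [[0.997, 0.08, 0.013], [0.08, -0.997, -0.0], [0.013, 0.001, -1.0]]
wrist_force: [0.5, -0.4, -0.5]
grip_width: -0.0001
t: 17.42
ee_pos: [0.4812, 0.0889, 0.2986]
orientation: [[0.997, 0.081, -0.002], [0.081, -0.997, -0.0], [-0.002, -0.0, -1.0]]
wrist_force: [0.4, -0.7, -0.3]
grip_width: 0.0
17.425 [0.4812 0.0889 0.2986]
6892 ((543.81201171875, 114.29383087158203), (99.85713195800781, 100.11136627197266), 4.824167728424072)
1333 [0.59602245 0.07248361 0.194696  ] knob top in mixer [ 0.0486 -0.046 ] ctr [ 0.0434 -0.0411] tilt shift,sel 0.29 0.275
scene amber_bottle 0.58 [414.6 228.7] [0.5326 0.3281 0.    ]
scene white_jar 0.96 [214.7 200.4] [ 0.4897 -0.1273  0.    ]
scene sample_vial 0.59 [336.1 164. ] [0.434  0.1445 0.09  ]
top amber_bottle 0.71 [141.9 240.6] [0.5343 0.337  0.    ]
top white_jar 0.71 [336.4 263.2] [ 0.4865 -0.1206  0.    ]
top sample_vial 0.52 [220.5 284.9] [0.4298 0.1412 0.09  ]
```

View pics/w10.png

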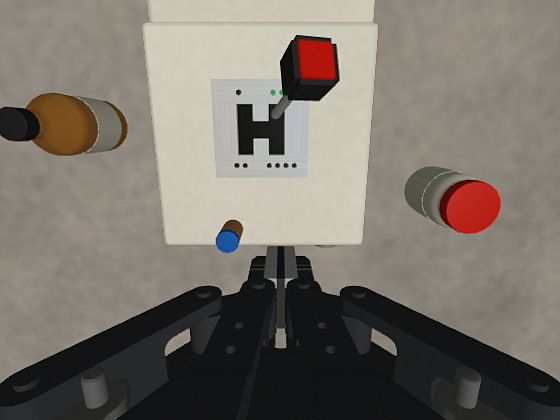

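View pics/scene10.png

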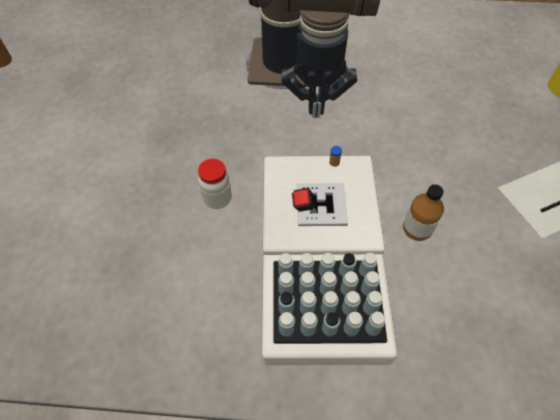

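The lever sits in slot three: shifter about 0.29, selector about 0.275. The bystanders show no movement and the robot is clear of everything, so I'm handing in.

```bash
python3 -c "
from cell import *
job_done()"
```

```text
the job is handed in; nothing more can be done
```

The lever is in slot three, the job is handed in, and my last checks were good (the cell reports no verdict).

**What I did:** With closed fingertips I made three pushes on the knob, lifting clear and measuring after each:
- **Back into the passage:** I pushed the far pad back until the shifter read about 0.01.
- **Across to the right leg:** I pushed the left pad across to the stop. Force there reached 7 N, with the selector at about 0.287 and the shifter at about 0.006.
- **Forward into slot three:** I pushed the near pad forward to the stop, where force reached about 9 N.

**Last checks:** The wrist camera's depth put the shifter at about 0.29 (limit 0.26) and the selector at about 0.275 (limit 0.24). The arm was lifted clear with almost no wrist force, at 17.4 s.

The bottle, jar and vial look upright and unmoved in the pictures. The network's positions for them differ from the start by up to about 7 mm. I take that as its usual error, since its estimates from the two cameras differ from each other by as much or more. No check failed.

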